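# Probe thermometer through the teapot lid

### The arm

A 7-joint arm with a two-finger parallel gripper is mounted at the origin on the work surface. World frame = base frame: x ahead of the robot, y to its left, z up, the work surface at z = 0. Lengths are in m, angles in rad, forces in N, time in s.
With the tool pointing down it reaches from about 0.4 to 0.875 m from the base axis. Payload 19.3 kg.
Tool frame: the origin (TCP) lies between the finger pads, 19 mm behind the fingertips; this is the grasp point; z points along the fingers, y is the line along which they close (so a half turn about z gives the same grasp; the last joint's range is limited). The gripper opens to 85 mm and grips with 20 to 120 N. Pads are 22 mm wide; open, the fingers measure 114 mm over their backs; the gripper's body (76 mm by 85 mm) begins 54 mm behind the grasp point. The pads swing forward as they close: fully open they stand 13 mm farther back than shut.
Start: joints at [1.271, 0.521, -0.036, 1.599, 0.021, 1.021, -0.113], TCP at [0.142, -0.609, 0.25] pointing down, gripper open.
Joint ranges: [-2.91, 2.91], [-0.3, 2.13], [-1.5, 1.42], [0.17, 2.43], [-1.26, 4.41], [0.16, 1.93], [-2.52, 2.52]. Speed limits (rad/s): [1.89, 1.89, 2.39, 2.39, 3.01, 3.01, 3.01].

### API

Orientations are given as [roll, pitch, yaw] about the fixed x, y, z axes, in that order (R = Rz(yaw) Ry(pitch) Rx(roll)).
In Python, from workcell import bot gives the robot as it stands.
- The arm moves only by the shell command python3 -m inch 'ROWS' [FORCE]. ROWS is JSON, a list of rows, each a list of 7 numbers: the shift along the tool's x, y, z in units of 200 mm (1.0 is 200 mm), then the turn, a rotation vector about the tool's x, y, z in units of 90 degrees (1.0 is 90 degrees), then the opening, from 0 (shut) to 1 (fully open). In form: [[x, y, z, rx, ry, rz, grip], ...]. A call has 1 to 20 rows; each row is the pose to reach, as a shift and turn from the pose commanded when the call began, along the tool's axes at that moment; what a row does not reach only later rows make up. A row lasts 1/8 s, in which the tool goes at most 62.5 mm and 10.7 degrees, less where a joint would pass 70% of its speed; a pose out of reach is approached as far as the arm can. A call with a number of a shift or a turn outside -1 to 1 is refused whole. A call with a gripper value outside its range is refused whole. The fingers move at their own pace and stop on an object; FORCE is the grip in N (left out, the last holds). Time passes only in rows, so rows that repeat a pose let the fingers close. It gives the time, the measured TCP pose, the force, the opening and the grip force at its end, in the units of the state.
- bot.observe(): the state, without advancing time (a new reading comes with each control period).
- bot.grab_frame(name): name is "scene" or "top" or "wrist"; returns a dict with "img" (420x560x3 uint8, red, green, blue), "z_map" (420x560 float32, m along the optical axis (not along the pixel's ray), 0 where there is no reading), "vfov" (degrees; the focal length in pixels is half the picture's height over the tangent of half this angle, whatever the lens; pixels are square), "cx", "cy" (the principal point, pixels), "distortion" ([k1, k2, p1, p2, k3] as OpenCV has them; the pictures are not rectified), "rvec" (rotation vector, rad) and "tvec" (3), from world to camera coordinates, as OpenCV has them. Camera axes: x right, y down, z forward; pixel columns grow to the right and rows downward; lengths in m; the calibration is good to about 2 mm. A picture is of the moment at which its call begins.
- bot.job_done(): hands the job in; it is judged then, once.
The state is a dict: "clock": time; "qpos": joint angles; "qd": joint speeds; "joint_efforts": joint torques, N m; "position": TCP position; "tool_rot": TCP orientation; "force": force on the tool from outside, world axes, zero at the start; "moment": the same for the moment, N m; "grip_width": finger opening in m; "finger_force": force on a finger pad.
Only numpy, scipy, OpenCV 4.12 (cv2) and the standard library are available. Lean on these libraries where they do the work, as an engineer would, in place of code of your own. Each camera call takes 0.05 s, during which the arm holds its last target. There are 200 camera calls.

### The job

Check the brew: take the dial thermometer out of its wooden stand and put its stem through the small steam hole in the teapot's lid, feeling gently for the hole, then lower it by hand until its flange rests on the lid and let go. The lid may have been turned, so the hole's direction is not known exactly; do not press harder than 40 N on the pot, and leave the pot, cup, saucer, sugar jar and teaspoon where they are.

Things in the scene. Friction and masses are not known exactly. Their poses are not given: they have to be found in the camera images.
- thermometer: Steel dial thermometer, 60 g, upright. Origin: centre of its flange's underside, z up. Below: straight stem, diameter 5 mm, 95 mm long (last 3 mm taper to 3 mm). Above: flange, diameter 22, 5 high; dark neck, diameter 14, up to z = 24 mm; round dial, diameter 40, z = 24 to 38 mm, white face up, red needle. Grasp the dial across its rim from above, TCP at about z = 31 mm.
- stem_tip (a point): The lower end of the thermometer's stem, 95 mm below its origin.
- stand: Upright wooden block 60 x 60 x 110 mm, fixed, origin at the centre of its underside, z up. In its top is a central hole 11 mm in diameter, 102 mm deep, in which the stem stands loosely, the flange resting on the block's top (z = 110 mm).
- teapot: Blue ceramic teapot, about 1.15 kg, loose on the table; origin at the centre of its underside, z up, x towards the spout. Round body 112 mm in diameter, hollow, inner floor at z = 6 mm; spout to 98 mm from the axis on +x, white handle to 96 mm on -x, both below z = 105 mm. The lid (see lid_centre) cannot come off but turns stiffly.
- lid_centre (a point): Centre of the flat white lid plate (66 mm wide, 8 mm thick; top 115 mm above the pot's underside; blue rim 2 mm higher); axes as the teapot's. The steam hole, a dark spot, is 8 mm wide and centred 16 mm from this point, roughly towards the spout (+x), but turned by an unmeasured angle up to 60 degrees either way. A blue tab stands on the rim, straight across from the hole.
- saucer: Blue saucer, 150 mm in diameter, 16 mm high, origin at the centre of its underside. Bystander.
- cup: White tea cup with a handle, 84 mm in diameter, 62 mm high, on the saucer; origin at the centre of its underside. Bystander.
- sugar_jar: Glass jar with a steel cap, 68 mm in diameter, 95 mm high, origin at the centre of its underside. Bystander.
- teaspoon: Steel teaspoon, about 130 mm long, lying flat on the table along its x axis, bowl at +x, origin at the middle of its underside. Bystander.

How it is judged:
By the outcome, as a careful person would: the job done as asked, in the order asked, and still so for the second after the job is handed in, with the robot touching nothing.
It also fails if it takes over 64 s, if anything falls off the work surface, if the arm or the gripper's body presses on something with over 40 N, if the wrist force passes 120 N, or if a joint passes its speed limit or range.

## Working session

There is one attempt and no reset: what is moved stays moved. The work goes in short steps, Python scripts to look and compute and a shell command to move; the robot and the scene stay as the last step left them, time stands still between calls to the robot, and variables do not carry over. Pictures are saved under pics/ and viewed, at most 10 in all, crops included, and the job is handed in when it is done.

```bash
mkdir -p pics
cat > h.py <<'E'
import numpy as np, cv2
from workcell import bot
def grab(n,save=None):
    f=bot.grab_frame(n)
    if save: cv2.imwrite('pics/'+save,f['img'][:,:,::-1])
    fl=210/np.tan(np.radians(f['vfov'])/2)
    f['K']=np.array([[fl,0,f['cx']],[0,fl,f['cy']],[0,0,1]]);f['d']=np.array(f['distortion'],float)
    f['R']=cv2.Rodrigues(np.array(f['rvec'],float))[0];f['t']=np.array(f['tvec'],float).ravel()
    return f
def onplane(f,px,z):
    u=cv2.undistortPoints(np.array(px,float).reshape(-1,1,2),f['K'],f['d']).reshape(-1,2)
    r=np.c_[u,np.ones(len(u))]@f['R']; c=-f['R'].T@f['t']
    return c+r*((z-c[2])/r[:,2])[:,None]
def cloud(f):
    h,w=f['z_map'].shape; v,u=np.mgrid[:h,:w]
    p=cv2.undistortPoints(np.stack([u,v],-1).reshape(-1,1,2).astype(float),f['K'],f['d']).reshape(-1,2)
    z=f['z_map'].reshape(-1,1); P=(np.c_[p,np.ones(len(p))]*z-f['t'])@f['R']
    P[z[:,0]==0]=np.nan
    return P.reshape(h,w,3)
E
python3 - <<'E'
from h import *
a=grab('top','top0.png');b=grab('scene','sc0.png')
cv2.imwrite('pics/a.png',cv2.resize(np.hstack([a['img'],b['img']])[:,:,::-1],(800,300)))
for f in(a,b):print(-f['R'].T@f['t'],f['vfov'],f['d'],f['R'][2])
s=bot.observe();print(s)
E
```

```text
[ 0.46392163 -0.00849327  1.27366705] 45.79986978231818 [-0.1668159  0.         0.         0.         0.       ] [ 0.13924465 -0.00702382 -0.9902331 ]
[1.10179637 0.39714338 1.04365091] 47.8623736789561 [0.0438394 0.        0.        0.        0.       ] [-0.39968022 -0.3522737  -0.84626176]
{'clock': 0.1, 'qpos': array([ 1.27079424,  0.52195629, -0.03631513,  1.59992453,  0.02119979,
        1.02110836, -0.11282242]), 'qd': array([-0.0006385 ,  0.00013125, -0.00075319, -0.00169598,  0.00107546,
        0.00167722, -0.00083264]), 'joint_efforts': array([ 3.93153998e-03, -9.28499722e+01,  1.98389523e+00, -3.70530438e+01,
        1.81542733e-02,  5.43744143e-03, -6.20068749e-05]), 'position': array([ 0.1422653 , -0.60831208,  0.24949172]), 'tool_rot': array([-3.14058394e+00,  7.63724149e-05,  2.29757475e-01]), 'force': array([0.45878979, 0.94493586, 0.34089051]), 'moment': array([-0.01263309, -0.01707286, -0.00576756]), 'finger_force': 0.0, 'grip_width': 0.08519478773027848}
```

View pics/top0.png

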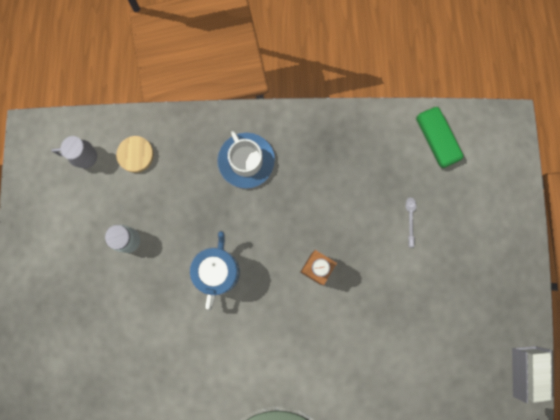

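View pics/sc0.png

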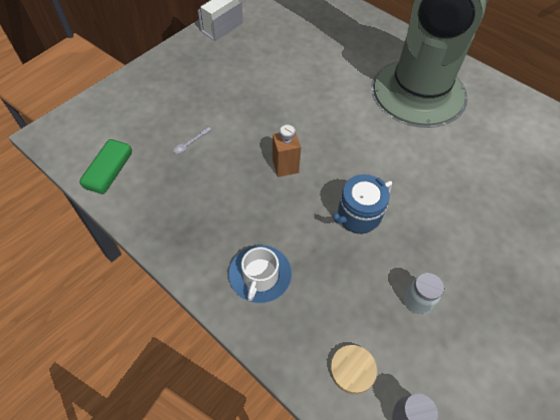

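The top view shows the dial on its stand at about (320,267), and the pot at about (214,271) with its spout up at (221,238). A dark spot, the likely hole, is near (213,265). The cup, jar and spoon are well clear of both.

Run:
```python
from h import *
def big(m,c,r=40):
    k=np.zeros_like(m);cv2.circle(k,c,r,255,-1);m=m&k
    n,l,s,ce=cv2.connectedComponentsWithStats(m);i=1+np.argmax(s[1:,4]);return ce[i],s[i],(l==i)
out=[]
for n,cd,cl in(('top',(320,267),(214,271)),('scene',(287,131),(366,193))):
    f=grab(n);im=f['img'];hsv=cv2.cvtColor(im,cv2.COLOR_RGB2HSV)
    w=((hsv[...,1]<60)&(hsv[...,2]>185)).astype(np.uint8)*255
    cdial,sd,_=big(w,cd,16);clid,sl,ml=big(w,cl,24)
    cn,_=cv2.findContours(ml.astype(np.uint8),cv2.RETR_EXTERNAL,cv2.CHAIN_APPROX_NONE)
    e=cv2.fitEllipse(cv2.convexHull(max(cn,key=len)))
    print(n,'dial',cdial,sd,onplane(f,cdial,.148),'lid',e[0],sl,onplane(f,e[0],.115))
    P=cloud(f);x,y=cl
    m=(P[...,2]>.14)&(P[...,2]<.16)&(np.hypot(*(np.indices(P.shape[:2])[::-1]-np.array(cd)[:,None,None]))<25)
    print('depth dial',np.nanmean(P[m],0),np.nanmin(P[m],0),np.nanmax(P[m],0))
    b=((hsv[...,0]>95)&(hsv[...,0]<125)&(hsv[...,1]>120)).astype(np.uint8)*255
    cc=cv2.resize(im[y-45:y+45,x-50:x+50],(400,360),interpolation=cv2.INTER_CUBIC);out.append(cc)
cv2.imwrite('pics/crop1.png',np.hstack(out)[:,:,::-1])
f=grab('top');print('spout tip, handle',onplane(f,[[221,236],[209,305]],.09))
```

```text
top dial [320.49261084 266.96059113] [313 259  16  17 203] [[ 0.49095592 -0.11061413  0.148     ]] lid (212.70492553710938, 270.94879150390625) [198 257  30  29 694] [[0.48725089 0.1371418  0.115     ]]
depth dial [ 0.49066216 -0.11028826  0.14798813] [ 0.47277238 -0.13018086  0.14055393] [ 0.50903727 -0.09139069  0.15371139]
scene dial [287.07017544 129.69298246] [281 125  14  11 114] [[ 0.49061281 -0.10726924  0.148     ]] lid (365.6441955566406, 192.8990478515625) [352 181  28  24 527] [[0.48837306 0.14108683 0.115     ]]
depth dial [ 0.49128763 -0.10560707  0.14705183] [ 0.47010546 -0.12527313  0.1401758 ] [ 0.50996478 -0.08746127  0.15258126]
spout tip, handle [[0.57075639 0.11988607 0.09      ]
 [0.40751225 0.14978252 0.09      ]]
```

View pics/crop1.png

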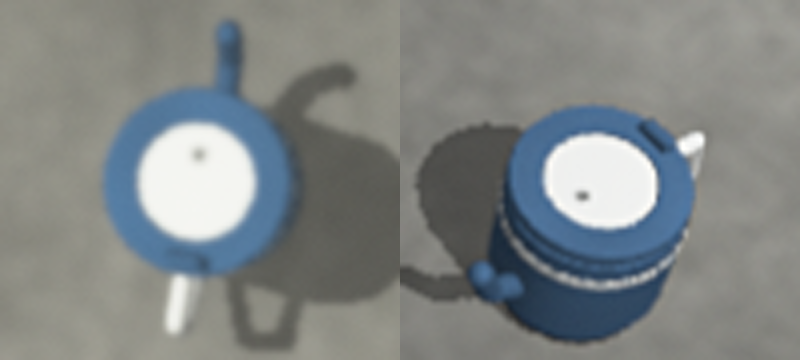

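The steam hole shows at top pixel (213.75,264.5), almost straight towards +x from the lid centre. I'll move towards the thermometer.

```bash
python3 -m inch '[[0.3,-0.27,0,0,0,0,1],[0.5,-0.45,0,0,0,0,1],[0.75,-0.68,0,0,0,0,1],[1,-0.9,0,0,0,0,1],[1,-0.9,0,0,0,0,1],[1,-0.9,0,0,0,0,1]]' 60
python3 -m inch '[[0.3,-0.27,0,0,0,0,1],[0.5,-0.45,0,0,0,0,1],[0.75,-0.68,0,0,0,0,1],[1,-0.9,0,0,0,0,1],[1,-0.9,0,0,0,0,1],[1,-0.9,0,0,0,0,1]]'
python3 - <<'E'
from h import *
s=bot.observe();print(s['qpos'],s['position'],s['tool_rot'],s['clock'])
f=grab('wrist','w1.png');print(-f['R'].T@f['t'],f['R'][2])
E
```

```text
clock: 1.0
position: [0.2969, -0.3868, 0.2502]
tool_rot: [3.141, -0.0, 0.232]
force: [0.4, -0.4, 0.3]
grip_width: 0.0856
finger_force: 0.0
clock: 1.75
position: [0.4503, -0.167, 0.2498]
tool_rot: [-3.141, 0.0, 0.231]
force: [0.5, -0.4, 0.3]
grip_width: 0.0856
finger_force: 0.0
[ 0.43156312  0.30081308 -0.24575877  1.96067988  0.09266664  0.89087701
 -1.20194565] [ 0.45028249 -0.16696434  0.2498092 ] [-3.14141243e+00  8.10572102e-05  2.30795964e-01] 1.75
[ 0.53089593 -0.14904174  0.37274774] [-0.31162259 -0.07385877 -0.94733111]
```

View pics/w1.png

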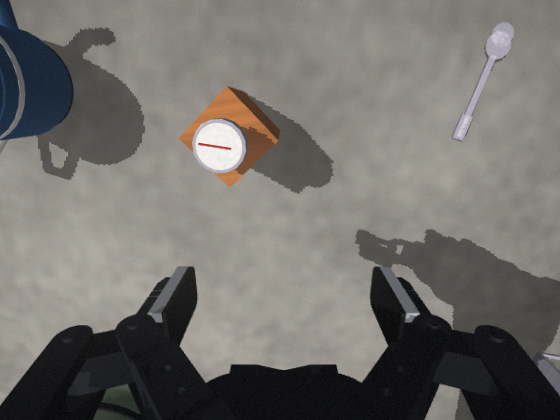

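The wrist view shows the dial at about (218,146), upright on the stand. The spoon and pot are clear.

```bash
cat >> h.py <<'E'
from scipy.spatial.transform import Rotation as Ro
def dial(f,z):
    hsv=cv2.cvtColor(f['img'],cv2.COLOR_RGB2HSV)
    w=((hsv[...,1]<45)&(hsv[...,2]>175)).astype(np.uint8)
    n,l,s,ce=cv2.connectedComponentsWithStats(w);i=[j for j in range(1,n) if s[j,4]>300]
    for j in i:
        c,_=cv2.findContours((l==j).astype(np.uint8),0,1);e=cv2.fitEllipse(cv2.convexHull(max(c,key=len)))
        print(s[j],e,onplane(f,e[0],z))
def units(p,s=None):
    s=s or bot.observe();return Ro.from_euler('xyz',s['tool_rot']).inv().apply(np.array(p)-s['position'])/.2
E
python3 - <<'E'
from h import *
dial(grab('wrist'),.148)
print(units([.4905,-.1095,.141]))
E
```

```text
[ 453   28   59  111 1032] ((480.9949645996094, 80.86163330078125), (30.693065643310547, 124.4386978149414), 23.603910446166992) [[ 0.57706575 -0.27980392  0.148     ]]
[ 191  118   53   54 2128] ((216.78793334960938, 144.2064666748047), (51.37110900878906, 54.943843841552734), 144.59326171875) [[ 0.49216225 -0.10979039  0.148     ]]
[ 0.26803665 -0.24064055  0.54397322]
```

```bash
python3 -m inch '[[0.14,-0.12,0,0,0,0,1],[0.273,-0.238,0,0,0,0,1],[0.273,-0.238,0.15,0,0,0,1],[0.273,-0.238,0.3,0,0,0,1],[0.273,-0.238,0.43,0,0,0,1],[0.273,-0.238,0.5,0,0,0,1],[0.273,-0.238,0.545,0,0,0,1],[0.273,-0.238,0.545,0,0,0,1]]'
python3 -m inch '[[0,0,0,0,0,0,0.3],[0,0,0,0,0,0,0.3],[0,0,0,0,0,0,0.3],[0,0,0,0,0,0,0.3],[0,0,0,0,0,0,0.3],[0,0,0,0,0,0,0.3]]' 60
```

```text
clock: 2.85
position: [0.4921, -0.1085, 0.141]
tool_rot: [3.142, 0.0, 0.229]
force: [-0.1, -0.3, 0.4]
grip_width: 0.0858
finger_force: 0.0
clock: 3.6
position: [0.4925, -0.1081, 0.1417]
tool_rot: [3.141, -0.001, 0.23]
force: [-2.4, 0.2, 10.4]
grip_width: 0.0382
finger_force: 58.9
```

```bash
python3 -m inch '[[0,0,-0.05,0,0,0,0.3],[0,0,-0.15,0,0,0,0.3],[0,0,-0.3,0,0,0,0.3],[0,0,-0.45,0,0,0,0.3],[0,0,-0.6,0,0,0,0.3],[0,0,-0.75,0,0,0,0.3],[0,0,-0.75,0,0,0,0.3],[0,0,-0.75,0,0,0,0.3]]'
python3 - <<'E'
from h import *
f=grab('wrist','w2.png');g=grab('top');b=grab('scene')
s=bot.observe();print(s['position'],s['force'],s['qpos'])
cv2.imwrite('pics/m2.png',np.hstack([cv2.resize(f['img'],(400,300)),cv2.resize(b['img'][60:210,220:420],(400,300))])[:,:,::-1])
E
```

```text
clock: 4.6
position: [0.4919, -0.1082, 0.2908]
tool_rot: [-3.142, 0.0, 0.23]
force: [0.9, -0.4, -0.9]
grip_width: 0.038
finger_force: 60.1
[ 0.49183794 -0.10809057  0.29034399] [ 0.70740758 -0.66510668 -0.27142165] [ 0.32159898  0.29360763 -0.27744286  1.85373841  0.09361303  1.00806405
 -1.33560049]
```

View pics/m2.png

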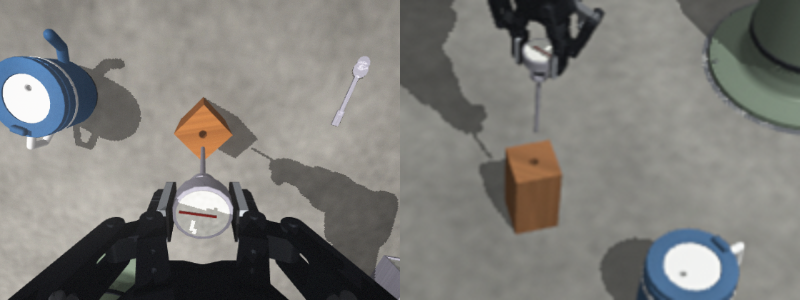

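The thermometer is held upright. In the wrist view the stem tip is at about (284,207), and the lid hole at about (39,122) in full-size pixels. I'll measure both.

```bash
cat >> h.py <<'E'
def stem(f):
    s=bot.observe();p=s['position'];P=cloud(f)
    m=(np.hypot(P[...,0]-p[0],P[...,1]-p[1])<.02)&(P[...,2]>p[2]-.128)&(P[...,2]<p[2]-.045)
    Q=P[m]; 
    if len(Q)<20: print('stem pts',len(Q));return
    cc=-f['R'].T@f['t']; d=(cc-Q.mean(0))[:2];d/=np.linalg.norm(d)
    ax=np.polyfit(Q[:,2],Q[:,0],1);ay=np.polyfit(Q[:,2],Q[:,1],1)
    zt=Q[:,2].min();T=np.array([np.polyval(ax,p[2]-.126),np.polyval(ay,p[2]-.126)])-d*.0022
    print('stem n',len(Q),'slopes',ax[0],ay[0],'zmin',zt,'tip xy',T,'minus tcp',T-p[:2]);return T
def hole(f,c,r):
    g=cv2.cvtColor(f['img'],cv2.COLOR_RGB2GRAY).astype(float)
    v,u=np.mgrid[:420,:560];m=np.hypot(u-c[0],v-c[1])<r
    w=np.where(m,np.clip(np.median(g[m])*.8-g,0,None),0)
    px=((u*w).sum()/w.sum(),(v*w).sum()/w.sum());print('hole px',px,onplane(f,px,.115));return px
E
python3 - <<'E'
from h import *
f=grab('wrist');P=hole(f,(39,122),9);T=stem(f)
g=grab('top');hole(g,(213.75,264.5),4);b=grab('scene');hole(b,(361.4,197),4);stem(b);stem(g)
E
```

```text
hole px (np.float64(38.972581873571976), np.float64(122.34196496572734)) [[0.50432773 0.13468752 0.115     ]]
stem n 249 slopes 0.003239282943960614 0.000687367515799821 zmin 0.16588373256042382 tip xy [ 0.49020573 -0.10995279] minus tcp [-0.00168865 -0.00187329]
hole px (np.float64(212.99999999999997), np.float64(264.0)) [[0.50337875 0.13634124 0.115     ]]
hole px (np.float64(361.1912568306011), np.float64(196.5455373406193)) [[0.50384277 0.1396112  0.115     ]]
stem n 49 slopes 0.011912490420754275 -0.003429545370385748 zmin 0.16527743280877777 tip xy [ 0.48729182 -0.10734385] minus tcp [-0.00474957  0.00076336]
stem pts 0
```

```bash
python3 -m inch '[[0.06,-0.2,0,0,0,0,0.3],[0.12,-0.4,0,0,0,0,0.3],[0.18,-0.6,0,0,0,0,0.3],[0.24,-0.8,0,0,0,0,0.3],[0.3,-1,0,0,0,0,0.3],[0.3,-1,0,0,0,0,0.3]]'
python3 -m inch '[[0.048,-0.175,0,0,0,0,0.3],[0.048,-0.175,0.07,0,0,0,0.3],[0.048,-0.175,0.15,0,0,0,0.3],[0.048,-0.175,0.15,0,0,0,0.3],[0.048,-0.175,0.15,0,0,0,0.3]]'
python3 - <<'E'
from h import *
f=grab('wrist');b=grab('scene');s=bot.observe();print(s['position'],s['tool_rot'],s['force'],s['qpos']);T=stem(f)
cv2.imwrite('pics/m3.png',np.hstack([cv2.resize(f['img'][100:280,200:380],(400,400),interpolation=2),cv2.resize(b['img'][150:240,320:410],(400,400),interpolation=2)])[:,:,::-1])
E
```

```text
clock: 5.65
position: [0.5048, 0.1034, 0.2907]
tool_rot: [-3.14, 0.0, 0.234]
force: [-0.3, -1.2, -0.6]
grip_width: 0.0379
finger_force: 60.3
clock: 6.28
position: [0.5066, 0.1359, 0.2612]
tool_rot: [3.141, 0.0, 0.229]
force: [0.0, 0.1, 0.4]
grip_width: 0.0383
finger_force: 60.3
[0.50667246 0.13624021 0.26142682] [ 3.14156361e+00 -6.63478807e-04  2.29226508e-01] [-0.4391649  -0.31892273 -0.2561719 ] [-0.08116884  0.36883568 -0.38139142  1.83617775  0.16399179  0.96664595
 -1.87432172]
stem n 252 slopes 0.0023487334955039534 0.0013980643173373286 zmin 0.1362431850763744 tip xy [0.50508508 0.13396502] minus tcp [-0.00158738 -0.00227519]
```

View pics/m3.png

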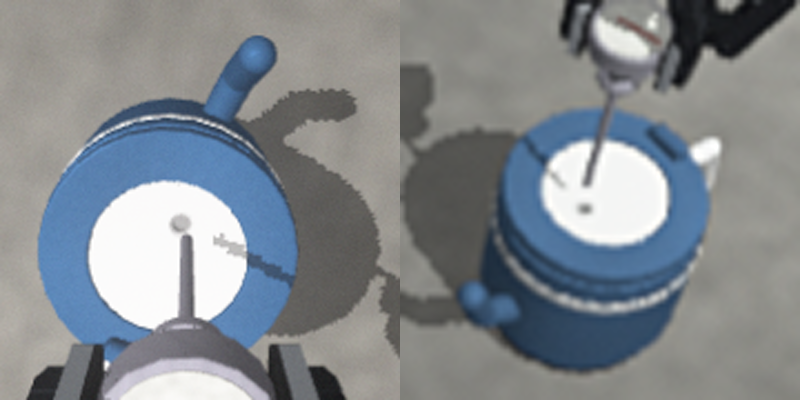

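The hole is at wrist pixel (281.4,200.3), just ahead of the stem tip at (284.2,206.6). The scene view shows the same.

Run:
```python
from h import *
f=grab('wrist');px=hole(f,(281.4,199.5),6)
s=bot.observe();H=onplane(f,px,.115)[0];t=onplane(f,(284.2,206.8),s['position'][2]-.126)[0]
T=stem(f)
print('tip by px',t);P=cloud(f);print('lid z',np.nanmedian(P[205:225,250:270,2]))
b=grab('scene');hb=hole(b,(320+185/4.44,150+209/4.44),4)
tb=onplane(b,(320+186/4.44,150+185/4.44),s['position'][2]-.126)[0];print('scene tip',tb)
for d in(H[:2]-T,H[:2]-t[:2],onplane(b,hb,.115)[0,:2]-tb[:2]):
  print(d,units(np.r_[s['position'][:2]+d,s['position'][2]],s))
```

```text
hole px (np.float64(279.82394366197184), np.float64(202.9330985915493)) [[0.50205987 0.13717712 0.115     ]]
stem n 250 slopes 0.0007620566909668731 0.0009934898718050153 zmin 0.1363849190225245 tip xy [0.5052657  0.13430081] minus tcp [-0.00136748 -0.00202639]
tip by px [0.50597653 0.13402893 0.13541279]
lid z 0.11417605313875458
hole px (np.float64(361.2171717171717), np.float64(196.54545454545453)) [[0.50380109 0.13965576 0.115     ]]
scene tip [0.50499402 0.1382786  0.13541279]
[-0.00320583  0.00287631] [-1.23400615e-02 -1.76489673e-02 -8.24536877e-06]
[-0.00391666  0.00314819] [-1.54921162e-02 -1.97807349e-02 -1.03398539e-05]
[-0.00119292  0.00137716] [-4.24308054e-03 -8.06145467e-03 -2.84490831e-06]
```

Run:
```python
from h import *
f=grab('wrist');g=cv2.cvtColor(f['img'],6+1)
print(g[192:212,272:294])
s=bot.observe();print(onplane(f,[(281.4,200.3),(281.4,201.3),(282.4,200.3)],.115))
```

```text
[[250 251 251 250 251 250 250 250 250 250 251 250 250 250 250 250 250 250
  250 250 250 250]
 [250 250 251 250 251 251 250 251 250 250 250 250 250 250 250 250 250 250
  250 251 250 250]
 [251 250 250 250 250 250 250 251 250 251 250 250 251 251 251 250 251 251
  250 250 250 250]
 [250 250 250 251 250 251 251 250 249 248 248 248 249 250 250 250 250 251
  250 251 250 251]
 [251 250 250 250 251 250 248 240 232 230 228 232 241 247 250 250 251 251
  250 251 251 250]
 [250 250 250 251 250 247 233 202 205 197 198 205 225 235 247 250 251 250
  251 251 251 251]
 [251 251 251 250 248 232 192 194 188 192 192 189 194 218 243 249 251 251
  250 250 250 251]
 [251 251 251 251 247 203 181 190 189 193 191 190 192 198 231 248 250 250
  251 251 251 250]
 [250 251 251 250 245 190 178 185 190 190 191 191 190 194 219 249 250 250
  250 251 251 250]
 [251 250 251 250 240 193 161 165 185 192 192 189 192 196 228 250 250 251
  251 251 250 250]
 [251 251 251 250 243 198 174 141 168 179 177 179 193 209 238 250 251 251
  251 251 250 250]
 [251 251 251 251 248 221 201 158 149 159 159 174 200 229 247 250 251 251
  2
[... 169 characters left out ...]
4 251 251 251
  251 250 251 249]
 [251 251 251 251 251 251 250 242 237 217 138 128 112 121 208 251 251 251
  251 251 251 247]
 [251 251 251 251 251 251 251 250 245 192 134 125 114 100 169 249 251 251
  251 251 251 248]
 [251 251 251 251 251 251 251 251 246 174 134 125 116 104 150 240 251 250
  251 251 251 251]
 [251 251 251 251 251 251 251 251 246 172 137 127 116 103 152 240 251 251
  251 251 251 251]
 [251 251 251 251 251 251 251 251 246 174 137 127 117 104 154 240 251 251
  251 251 251 250]
 [251 251 251 251 251 251 251 251 246 173 137 127 114 102 151 240 251 251
  251 251 251 251]]
[[0.50481105 0.13650304 0.115     ]
 [0.50387226 0.13628527 0.115     ]
 [0.50502024 0.13560815 0.115     ]]
```

```bash
python3 -m inch '[[-0.001,-0.0115,0,0,0,0,0.3],[-0.001,-0.0115,0.04,0,0,0,0.3],[-0.001,-0.0115,0.075,0,0,0,0.3],[-0.001,-0.0115,0.085,0,0,0,0.3],[-0.001,-0.0115,0.085,0,0,0,0.3],[-0.001,-0.0115,0.085,0,0,0,0.3]]'
python3 - <<'E'
from h import *
f=grab('wrist');b=grab('scene');s=bot.observe();print(s['position'],s['force']);stem(f)
cv2.imwrite('pics/m4.png',np.hstack([cv2.resize(f['img'][170:230,250:310],(400,400),interpolation=2),cv2.resize(b['img'][160:220,330:390],(400,400),interpolation=2)])[:,:,::-1])
E
```

```text
clock: 7.28
position: [0.5058, 0.1387, 0.2441]
tool_rot: [-3.142, -0.0, 0.23]
force: [0.6, 0.4, -0.8]
grip_width: 0.0377
finger_force: 60.3
[0.50578956 0.13873096 0.24415708] [ 0.48033976 -0.75217289 -1.07338111]
stem n 300 slopes -0.15094081876837215 -0.006113768240812896 zmin 0.11616087768644509 tip xy [0.51251723 0.13720121] minus tcp [ 0.00672767 -0.00152975]
```

View pics/m4.png

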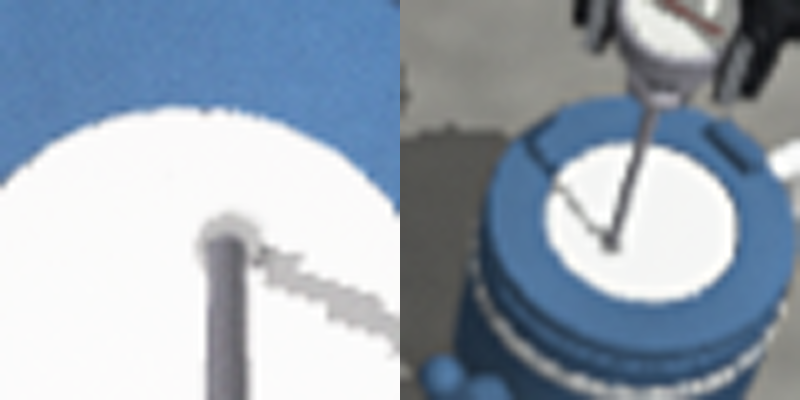

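The tip sits over the hole in both views. I'll lower it gently and check the force.

```bash
python3 -m inch '[[0,0,0.005,0,0,0,0.3],[0,0,0.01,0,0,0,0.3],[0,0,0.015,0,0,0,0.3],[0,0,0.02,0,0,0,0.3],[0,0,0.025,0,0,0,0.3],[0,0,0.025,0,0,0,0.3]]'
```

```text
clock: 8.12
position: [0.5057, 0.1387, 0.2389]
tool_rot: [-3.142, 0.0, 0.23]
force: [0.3, 0.6, -0.2]
grip_width: 0.0382
finger_force: 60.3
```

```bash
python3 -m inch '[[0,0,0.01,0,0,0,0.3],[0,0,0.02,0,0,0,0.3],[0,0,0.03,0,0,0,0.3],[0,0,0.03,0,0,0,0.3]]'
python3 -c "
from h import *
s=bot.observe();print(s['force'],s['moment'])"
```

```text
clock: 8.62
position: [0.5056, 0.1387, 0.2328]
tool_rot: [-3.142, 0.0, 0.23]
force: [-0.3, 0.1, -1.0]
grip_width: 0.0384
finger_force: 60.3
[-0.34027133  0.08045228 -1.00723866] [ 0.0097833  -0.00409512 -0.01637335]
```

```bash
python3 -m inch '[[0,0,0.02,0,0,0,0.3],[0,0,0.04,0,0,0,0.3],[0,0,0.06,0,0,0,0.3],[0,0,0.08,0,0,0,0.3],[0,0,0.1,0,0,0,0.3],[0,0,0.1,0,0,0,0.3]]'
```

```text
clock: 9.38
position: [0.5055, 0.1387, 0.2127]
tool_rot: [-3.142, 0.001, 0.23]
force: [-0.5, -0.1, -0.9]
grip_width: 0.0381
finger_force: 60.3
```

```bash
python3 -c "
from h import *
s=bot.observe();print(s['force'],s['moment'],s['position'])
for n in('scene','top'):
  f=grab(n);P=cloud(f);hsv=cv2.cvtColor(f['img'],cv2.COLOR_RGB2HSV)
  m=(hsv[...,0]>98)&(hsv[...,0]<125)&(hsv[...,1]>110)&(P[...,2]>.11)&(P[...,2]<.122)&(abs(P[...,1]-.138)<.1)
  print(n,m.sum(),P[m].min(0),P[m].max(0))"
```

```text
[-0.47502617 -0.09608576 -0.92926445] [ 0.02600966  0.02615451 -0.01574727] [0.50554365 0.13869814 0.21268908]
scene 637 [0.44037892 0.08890903 0.11012021] [0.5421868  0.19545263 0.12192148]
top 31 [0.48621959 0.08469114 0.11340974] [0.50967227 0.09880197 0.12165728]
```

Forces are free. I'll keep lowering, slowing near the seat (TCP about 0.146 to 0.147).

```bash
python3 -m inch '[[0,0,0.03,0,0,0,0.3],[0,0,0.06,0,0,0,0.3],[0,0,0.09,0,0,0,0.3],[0,0,0.12,0,0,0,0.3],[0,0,0.15,0,0,0,0.3],[0,0,0.15,0,0,0,0.3]]' && python3 -m inch '[[0,0,0.02,0,0,0,0.3],[0,0,0.04,0,0,0,0.3],[0,0,0.06,0,0,0,0.3],[0,0,0.08,0,0,0,0.3],[0,0,0.1,0,0,0,0.3],[0,0,0.12,0,0,0,0.3],[0,0,0.12,0,0,0,0.3]]'
```

```text
clock: 10.22
position: [0.5055, 0.1387, 0.1825]
tool_rot: [-3.142, 0.001, 0.23]
force: [-1.0, -0.2, -0.6]
grip_width: 0.0381
finger_force: 60.3
clock: 11.1
position: [0.5056, 0.1387, 0.1587]
tool_rot: [-3.142, 0.0, 0.23]
force: [0.3, -0.4, -0.4]
grip_width: 0.038
finger_force: 60.3
```

```bash
python3 -m inch '[[0,0,0.01,0,0,0,0.3],[0,0,0.02,0,0,0,0.3],[0,0,0.03,0,0,0,0.3],[0,0,0.04,0,0,0,0.3],[0,0,0.045,0,0,0,0.3],[0,0,0.05,0,0,0,0.3],[0,0,0.05,0,0,0,0.3]]'
```

```text
clock: 11.98
position: [0.5057, 0.1387, 0.1489]
tool_rot: [-3.142, 0.0, 0.23]
force: [-0.3, -1.0, -1.3]
grip_width: 0.0382
finger_force: 60.3
```

```bash
python3 -m inch '[[0,0,0.0025,0,0,0,0.3],[0,0,0.005,0,0,0,0.3],[0,0,0.005,0,0,0,0.3]]'
```

```text
clock: 12.35
position: [0.5057, 0.1387, 0.148]
tool_rot: [-3.142, 0.0, 0.23]
force: [0.5, -0.8, -2.1]
grip_width: 0.0381
finger_force: 60.2
```

```bash
python3 -m inch '[[0,0,0.0025,0,0,0,0.3],[0,0,0.004,0,0,0,0.3],[0,0,0.004,0,0,0,0.3]]'
```

```text
clock: 12.72
position: [0.5057, 0.1387, 0.1472]
tool_rot: [-3.142, 0.0, 0.23]
force: [0.0, -0.2, 0.3]
grip_width: 0.038
finger_force: 60.2
```

```bash
python3 -m inch '[[0,0,0.002,0,0,0,0.3],[0,0,0.003,0,0,0,0.3],[0,0,0.003,0,0,0,0.3]]'
```

```text
clock: 13.1
position: [0.5058, 0.1388, 0.1468]
tool_rot: [3.142, -0.0, 0.23]
force: [-1.9, -1.1, 5.2]
grip_width: 0.0379
finger_force: 60.5
```

```bash
python3 -m inch '[[0,0,0.002,0,0,0,0.3],[0,0,0.003,0,0,0,0.3],[0,0,0.003,0,0,0,0.3]]'
```

```text
clock: 13.48
position: [0.506, 0.1388, 0.1466]
tool_rot: [3.141, -0.001, 0.23]
force: [-3.9, -1.7, 15.6]
grip_width: 0.0383
finger_force: 61.4
```

The flange is seated, with contact at 15.6 N. I'll ease off 0.6 mm and release.

```bash
python3 -m inch '[[0,0,-0.003,0,0,0,0.3],[0,0,-0.003,0,0,0,0.3]]' 20
python3 -m inch '[[0,0,0,0,0,0,0.5],[0,0,0,0,0,0,0.55],[0,0,0,0,0,0,0.65],[0,0,0,0,0,0,0.8],[0,0,0,0,0,0,0.8],[0,0,0,0,0,0,0.8]]'
python3 -m inch '[[0,0,-0.03,0,0,0,0.8],[0,0,-0.08,0,0,0,0.8],[0,0,-0.2,0,0,0,0.8],[0,0,-0.4,0,0,0,0.8],[0,0,-0.6,0,0,0,0.8],[-0.2,0,-0.6,0,0,0,0.8],[-0.2,0,-0.6,0,0,0,0.8],[-0.2,0,-0.6,0,0,0,0.8]]'
python3 - <<'E'
from h import *
f=grab('wrist');b=grab('scene');g=grab('top')
cv2.imwrite('pics/m5.png',np.hstack([cv2.resize(f['img'],(400,300)),cv2.resize(b['img'][110:260,280:480],(400,300))])[:,:,::-1])
P=cloud(f);m=(abs(P[...,0]-.505)<.05)&(abs(P[...,1]-.137)<.05)&(P[...,2]>.14)&(P[...,2]<.17);print(m.sum(),np.nanmedian(P[m],0))
E
```

```text
clock: 13.72
position: [0.5058, 0.1387, 0.1467]
tool_rot: [-3.142, -0.0, 0.23]
force: [-1.2, -1.0, 6.6]
grip_width: 0.0382
finger_force: 60.5
clock: 14.48
position: [0.5057, 0.1387, 0.1466]
tool_rot: [-3.142, 0.0, 0.23]
force: [0.1, 0.5, -0.3]
grip_width: 0.0683
finger_force: 0.0
clock: 15.48
position: [0.4671, 0.1296, 0.2673]
tool_rot: [3.142, -0.001, 0.23]
force: [0.8, 0.6, -0.2]
grip_width: 0.0681
finger_force: 0.0
2023 [0.50559934 0.13725439 0.15252897]
```

View pics/m5.png

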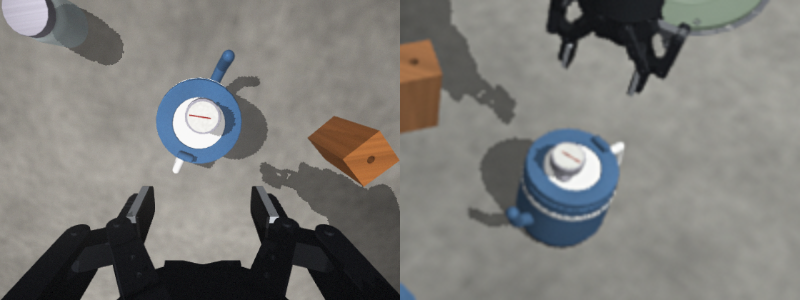

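The thermometer sits upright on the lid, with the dial at about (205,116) in the wrist half of the picture. The pot hasn't moved and the gripper is clear, so I'm handing the job in.

```bash
python3 -c "
from workcell import bot
print(bot.job_done())"
```

```text
the job is handed in; nothing more can be done
None
```

The thermometer is through the lid's steam hole with its flange resting on the lid, released with the gripper clear; the highest force reading while lowering it was about 16 N, the other items looked undisturbed, and I handed the job in at about 16 s.

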